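Unfold the crank of the specimen screw press and clamp the mount

TASK

Clamp the round specimen mount in the small screw press: swing the handwheel's folded crank handle up until it latches upright, and only then wind the wheel clockwise (seen from above) until the spring foot presses on the mount. Leave the handle latched upright, keep the mount under the foot, and leave the other things on the bench where they are.

Things in the scene. Friction and masses are not known exactly. Their poses are not given: they have to be found in the camera images.
- press: grey bench screw press, fixed to the worktop: round base 130 mm across, two steel columns, round crosshead 128 mm across with its top 106 mm high, and above it a horizontal dark handwheel. Origin: centre of the underside of the base, on the vertical screw axis. Its bed is 22 mm above the worktop
- wheel (a joint): handwheel's angle about the vertical screw axis, rad, growing clockwise from above; starts within -0.2 to 0.2. With the handle folded, its heel sits between two lugs and the wheel only rattles (-0.34 to 0.34); upright, it turns freely (friction 0.1 N m) to a hard stop at 9.4 (1.5 turns) and stays where left. A turn lowers the foot 8 mm; the foot meets the mount at about 6.6
- wheel_axis (a point): point on the wheel's axis, on top of its hub, 132 mm above the worktop. The wheel is 170 mm across; its rim is 14 mm thick, centred 128 mm above the worktop, with three round spokes and one double arm. A small spring catch sits on that arm beside the hub; the screw's end stands 14 mm above the hub
- crank (a joint): angle of the folding crank handle about its horizontal hinge pin, rad: 0 folded (lying inward over the hub), 1.57 upright, its stop. From about 1.53 a spring catch snaps under its heel and keeps it at 1.53 to 1.57 against over 15 N; below that it is not caught. Swinging it up takes some 1 N at the handle, 3 to 5 N over the last 0.4 rad; pinched, it must turn between the pads and may lag
- crank_hinge (a point): centre of the handle's horizontal hinge pin, 50 mm from the wheel's axis, 144 mm above the worktop; the pin is square to the line from the wheel's axis to it. The handle's own axis runs 18 mm off the pin: folded, it lies level 18 mm above the pin and points inward across the hub; upright, it stands 18 mm farther out than the pin (68 mm from the wheel's axis)
- handle_grip (a point): point on the axis of the black handle, a freely spinning round sleeve 20 mm thick and 73 mm long; 70 mm along from the hinge, 20 mm short of the free end: the place to pinch. Folded, it is 162 mm above the worktop and 20 mm past the wheel's axis, on the far side from the hinge; upright, 214 mm high and 68 mm from the wheel's axis on the hinge's side
- foot: round steel spring foot, 36 mm across and 8 mm thick, under the screw; origin at the centre of its underside, about 51 mm above the worktop at the start. It bears on the mount with about 3 N at first touch and about 5 N at the wheel's stop
- mount: the specimen mount, a green resin puck 30 mm across and 21 mm high, loose on the press bed under the foot; origin at the centre of its underside
- bottle: bystander: white spray bottle with a blue cap, 44 mm across and 138 mm tall; origin at the centre of its underside
- jar: bystander: dark jar with a black lid, 67 mm across and 80 mm tall; origin at the centre of its underside
- timer: bystander: small white timer lying flat, 60 by 62 by 17 mm; origin at the centre of its underside

How it is judged:
By the outcome, as a careful person would: the job done as asked, in the order asked, and still so for the second after the job is handed in, with the robot touching nothing.
It also fails if it takes over 64 s, if anything falls off the work surface, if the arm or the gripper's body presses on something with over 40 N, if the wrist force passes 120 N, or if a joint passes its speed limit or range.

ROBOT

A 6-joint arm with a two-finger parallel gripper is mounted at the origin on a cart in front of the work surface, level with it; the furniture and walls round the work are solid. World frame = base frame: x ahead of the robot, y to its left, z up, the work surface at z = 0. Lengths are in m, angles in degrees, forces in N, time in s.
With the tool pointing down it reaches from about 0.25 to 0.725 m from the base axis. Payload 9.7 kg.
Tool frame: the origin (TCP) lies between the finger pads; the fingertips stand 22 mm ahead of it and the grasp point (between the pads) lies 3 mm ahead of it; z points along the fingers, y is the line along which they close (so a half turn about z gives the same grasp; the last joint's range is limited). The gripper opens to 85 mm and grips with 20 to 120 N. Pads are 22 mm wide; open, the fingers measure 114 mm over their backs; the gripper's body (76 mm by 85 mm) begins 54 mm behind the grasp point. The pads swing forward as they close: fully open they stand 13 mm farther back than shut.
Start: joints at [-69.5, 4.979, 10.078, 95.1, 0, 90], TCP at [0.193, -0.515, 0.253] pointing down, gripper open.
Joint ranges: [-179.16, 179.16], [-48.56, 103.87], [-65.8, 70.77], [-126.05, 130.52], [-82.76, 87.17], [-180, 180]. Speed limits (degrees/s): [127.2, 127.2, 147.25, 180, 180, 180].

INTERFACE

Orientations are given as [roll, pitch, yaw] about the fixed x, y, z axes, in that order (R = Rz(yaw) Ry(pitch) Rx(roll)).
In Python, from workcell import bot, viewer, finder gives the robot as it stands.
- The arm moves only by the tool move_arm, never from a script. Its arguments are lists of equal length, an entry for each row: "offset": the shift along the tool's x, y, z in cm, a list of three; "twist": the turn, a rotation vector about the tool's x, y, z in rad, a list of three; "grip": the opening, from 0 (shut) to 1 (fully open). In form: {"offset": [[x, y, z], ...], "twist": [[ax, ay, az], ...], "grip": [grip, ...]}. A call has 1 to 5 rows; each row shifts and turns the commanded pose from where the row before left it, along the tool's axes as they then stand; what a row does not reach is not made up. A row lasts 1/10 s, in which the tool goes at most 50 mm and 8.59 degrees, less where a joint would pass 70% of its speed; a pose out of reach is approached as far as the arm can. A call is refused whole if a number of a shift passes 5 or a number of a turn 0.15, either way. A call with a gripper value outside its range is refused whole. The fingers move at their own pace and stop on an object; "force" is the grip in N (left out, the last holds). Time passes only in rows, so rows that do not move let the fingers close. It gives the time, the measured TCP pose, the force, the opening and the grip force at its end, in the units of the state.
- bot.get_obs(): the state, without advancing time (a new reading comes with each control period).
- viewer.camera(name): name is "scene" or "side" or "wrist"; returns a dict with "color" (420x560x3 uint8, red, green, blue), "depth" (420x560 float32, m along the optical axis (not along the pixel's ray), 0 where there is no reading), "vfov" (degrees; the focal length in pixels is half the picture's height over the tangent of half this angle, whatever the lens; pixels are square), "cx", "cy" (the principal point, pixels), "position" and "attitude" of the camera in the world; the wrist camera has in their place "tool_from_camera" (4x4, takes a point from camera to tool coordinates, whose origin is the TCP and whose axes are the flange's). Camera axes: x right, y down, z forward; pixel columns grow to the right and rows downward; lengths in m; the calibration is good to about 2 mm. A picture is of the moment at which its call begins: read the wrist's pose just before it.
- bot.job_done(): hands the job in; it is judged then, once.
Trained networks look in a picture, given as the dict that the camera call returned (one of the last four; its "shot" number tells which), for a name from the list of things; names that differ only in an ending like _2 or _b are one class to them, and where a whole thing is asked for, a point or a joint stands for the part that bears it (a point fixed in the world has none). Each returns a list of dicts, best first, with "p" (0 to 1); they miss things now and then, are a little off and sometimes report something else, mostly with a low value. They report only what shows in the picture. A call takes as long as a camera call.
- finder.boxes_of(picture, thing): "position" ([column, row] in pixels, amid what is visible of it).
- finder.pinpoint(picture, thing): "position" ([column, row] in pixels: a listed point, or the origin of a listed thing).
The state is a dict: "time": time; "q": joint angles; "qd": joint speeds; "joint_efforts": joint torques, N m; "ee_pos": TCP position; "tcp_rot": TCP orientation; "wrist_force": force on the tool from outside, world axes, zero at the start; "torque": the same for the moment, N m; "opening": finger opening in m; "grasp_force": force on a finger pad.
Only numpy, scipy, OpenCV 4.12 (cv2) and the standard library are available. Lean on these libraries where they do the work, as an engineer would, in place of code of your own. Each camera call takes 0.05 s, during which the arm holds its last target. There are 200 camera calls.

## Working session

There is one attempt and no reset: what is moved stays moved. The work goes in short steps, Python scripts to look and compute and a tool call to move; the robot and the scene stay as the last step left them, time stands still between calls to the robot, and variables do not carry over. Pictures are saved under pics/ and viewed, at most 10 in all, crops included, and the job is handed in when it is done.

Besides the shell and the picture viewer there is one more tool, called after ">>>" by a JSON object that holds its "fn" and its "kwargs". move_arm: Moves the arm, as the interface text tells. Its arguments: {"type":"object","properties":{"offset":{"type":"array","items":{"type":"array","items":{"type":"number"}}},"twist":{"type":"array","items":{"type":"array","items":{"type":"number"}}},"grip":{"type":"array","items":{"type":"number"}},"force":{"type":"number"}},"required":["offset","twist","grip"]}

```bash
mkdir -p pics; cat > h.py <<'E'
import numpy as np, cv2
from scipy.spatial.transform import Rotation as R
from workcell import bot, viewer, finder
def campose(c,obs=None):
    if 'position' in c:
        a=np.array(c['attitude']); 
        Rm=a if a.shape==(3,3) else (R.from_quat(a).as_matrix() if a.size==4 else R.from_euler('xyz',a,degrees=True).as_matrix())
        return Rm,np.array(c['position'])
    T=np.array(c['tool_from_camera']); Rt=R.from_euler('xyz',obs['tcp_rot'],degrees=True).as_matrix()
    return Rt@T[:3,:3], Rt@T[:3,3]+np.array(obs['ee_pos'])
def ray(c,px,obs=None):
    f=c['color'].shape[0]/2/np.tan(np.radians(c['vfov'])/2)
    Rm,p=campose(c,obs)
    return p,Rm@np.array([(px[0]-c['cx'])/f,(px[1]-c['cy'])/f,1])
def atz(c,px,z,obs=None):
    p,d=ray(c,px,obs); return p+d*(z-p[2])/d[2]
def proj(c,P,obs=None):
    f=c['color'].shape[0]/2/np.tan(np.radians(c['vfov'])/2)
    Rm,p=campose(c,obs); v=Rm.T@(np.array(P)-p); return v[:2]/v[2]*f+[c['cx'],c['cy']]
def save(c,n): cv2.imwrite('pics/'+n,c['color'][:,:,::-1])
E
python3 - <<'E'
from h import *
o=bot.get_obs(); print(o)
for n in ['scene','side']:
    c=viewer.camera(n); save(c,n+'1.png'); print(n,c['vfov'],c['cx'],c['cy'],c['position'],c['attitude'])
    for t,z in [('press',0),('wheel_axis',.132),('crank_hinge',.144),('handle_grip',.162),('mount',.022),('foot',.051),('bottle',0),('jar',0),('timer',0)]:
        for r in finder.pinpoint(c,t)[:2]: print(t,np.round(r['position'],1),round(r['p'],2),np.round(atz(c,r['position'],z),3))
E
```

```text
{'time': 0.0, 'q': array([-6.94979543e+01,  5.01155990e+00,  1.00348683e+01,  9.51014636e+01,
        1.57120315e-03,  9.00011211e+01]), 'qd': array([-0.02000033,  0.03115624, -0.03952784, -0.05777357,  0.04197193,
        0.04587962]), 'joint_efforts': array([-1.80939227e-03, -5.20388353e+01,  4.64802289e+01,  1.62363611e-02,
       -1.83755737e-04,  7.50273699e-06]), 'ee_pos': array([ 0.19256545, -0.51496304,  0.25258237]), 'tcp_rot': array([-1.79921845e+02, -1.56967242e-03,  2.05009225e+01]), 'wrist_force': array([-0.1558911 , -0.47359268,  0.66226459]), 'torque': array([ 0.0074184 , -0.07216829, -0.00200123]), 'grasp_force': 0.0, 'opening': 0.08521269211909165}
scene 57.040456481467615 281.710330280566 203.70501135927418 [0.09129589 0.64543298 1.02132422] [-142.86283676   -0.50967383 -138.54535706]
press [298.1 219. ] 0.76 [0.516 0.071 0.   ]
wheel_axis [298.  195.1] 0.98 [0.517 0.08  0.132]
crank_hinge [294.2 175.8] 0.51 [0.567 0.038 0.144]
handle_grip [302.9 193. ] 0.54 [0.497 0.084 0.162]
bottle [243.3 265.9] 0.57 [0.529 0.308 0.   ]
jar [209.9 292.6] 0.6 [0.539 0.43  0.   ]
timer [356.4 177.1] 0.77 [ 0.479 -0.203  0.   ]
side 49.93416791215148 277.02514348523755 202.5980059655525 [ 0.38142914 -0.89221214  0.5191939 ] [-111.28005284   -1.5393094    -9.14128904]
press [260.3 259.4] 0.85 [0.508 0.056 0.   ]
wheel_axis [264.3 204.2] 0.91 [0.518 0.08  0.132]
crank_hinge [282.5 204.1] 0.93 [0.555 0.047 0.144]
handle_grip [258.  191.6] 0.79 [0.504 0.085 0.162]
mount [261.2 247.5] 0.47 [0.512 0.075 0.022]
mount [259.4 235.6] 0.18 [0.516 0.141 0.022]
foot [259.4 236.5] 0.64 [0.507 0.076 0.051]
foot [259.9 251.6] 0.16 [ 0.499 -0.001  0.051]
jar [253.7 204.6] 0.54 [0.532 0.412 0.   ]
timer [256.  335.8] 0.75 [ 0.464 -0.227  0.   ]
```

View pics/scene1.png

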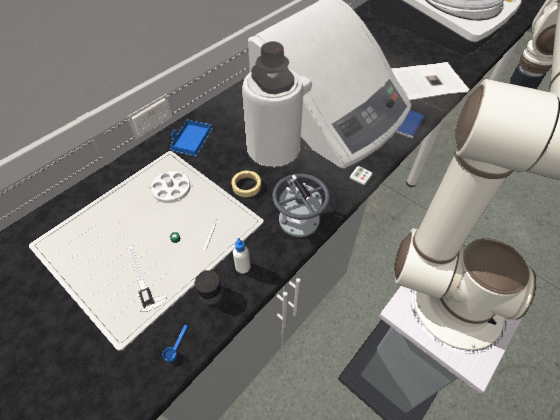

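View pics/side1.png

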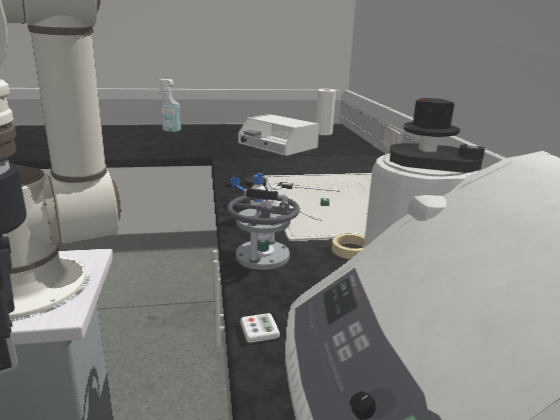

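```bash
python3 - <<'E'
from h import *
H=np.zeros((24,14))
for n in ['scene','side']:
    c=viewer.camera(n); d=c['depth']; f=210/np.tan(np.radians(c['vfov'])/2)
    v,u=np.mgrid[:420,:560]; Rm,p=campose(c)
    P=np.stack([(u-c['cx'])/f*d,(v-c['cy'])/f*d,d],-1)[d>0]@Rm.T+p
    P=P[(P[:,2]<.7)&(P[:,2]>-.05)]
    i=((P[:,1]+.6)/.05).astype(int); j=((P[:,0]-.2)/.05).astype(int)
    ok=(i>=0)&(i<24)&(j>=0)&(j<14)&(P[:,1]>-.6)&(P[:,0]>.2); np.maximum.at(H,(i[ok],j[ok]),P[ok,2])
    Q=P[(np.hypot(P[:,0]-.517,P[:,1]-.08)<.07)&(P[:,2]>.155)&(P[:,2]<.2)]
    print(n,len(Q),Q.mean(0) if len(Q) else 0)
    if len(Q)>5:
        m=Q[:,:2].mean(0); w=np.linalg.svd(Q[:,:2]-m)[2][0]; t=(Q[:,:2]-m)@w; print(np.degrees(np.arctan2(w[1],w[0])),m+w*t.min(),m+w*t.max())
print('x',(np.arange(14)*5+20))
for i in range(24): print(i*5-60,(H[i]*100).astype(int))
E
```

```text
scene 182 [0.51045219 0.07587244 0.16753612]
157.3793791355866 [0.56349646 0.05376983] [0.47264536 0.09162587]
side 320 [0.51602294 0.06240138 0.16463498]
-21.401692109955686 [0.47172046 0.07976484] [0.56375843 0.04369242]
x [20 25 30 35 40 45 50 55 60 65 70 75 80 85]
-60 [33  0  0  0  1  1  8 11 16 20 23 27 30 31]
-55 [58 55  0  0  1  4 11 12 16 20 24 27 29 31]
-50 [59  0  0  0  0  5 11 12 16 20 24 27 29 31]
-45 [61  0  0  0  0  5  9 12 16 20 23 27 29 31]
-40 [ 0  0  0  0  0  4  9 12 16 20 24 27 29 31]
-35 [ 0  0  0  0  0  4  8 12 16 20 23 27 29 31]
-30 [ 0  0  0  0  1  1  8 11 15 20 25 27 29 31]
-25 [ 0  0  0  0  2  2  7 11 15 19 28 28 32 31]
-20 [ 0  0  0  0  1  2  6  9 14 19 31 40 40 33]
-15 [ 0  0  0  0  0  0  0  0  0 26 35 40 40 31]
-10 [ 0  0  0  0  0  0  0  0  0 17 31 40 40 31]
-5 [63  0  0  0  0 13 13 13  0  0 28 28 28 28]
0 [63  0  0  0 13 13 16 16  0  0  2  2  0  0]
5 [56  0  0  0 13 17 17 16  0  2  3  2  0  0]
10 [ 0  0  0  0 13 13 13 13  0  2  2  2  0  0]
15 [ 0  0  0  0  0 13 13  0  1  1  1  0  1  1]
20 [0 0 0 0 0 0 0 1 1 1 1 1 1 2]
25 [ 0  0  0  0  0  0 13  9  1  1  1  0  1  2]
30 [ 0  0  0  0  0  0 13  9  1  1  0  1  1  2]
35 [0 0 0 0 0 0 8 0 1 1 2 2 1 0]
40 [0 0 0 0 0 0 8 8 1 0 1 1 1 1]
45 [0 0 0 0 0 0 8 8 1 1 1 1 1 1]
50 [0 0 0 0 0 0 0 1 1 2 1 1 1 0]
55 [0 0 0 0 0 2 1 1 2 2 1 1 1 1]
```

>>> {"fn": "move_arm", "kwargs": {"offset": [[0,0,-3],[0,0,-3]], "twist": [[0,0,-0.14],[0,0,-0.14]], "grip": [1,1]}}

```text
time: 1.3
ee_pos: [0.1924, -0.5147, 0.3134]
tcp_rot: [-179.9, -0.0, 36.9]
wrist_force: [0.6, 0.0, 0.3]
opening: 0.0851
grasp_force: 0.0
```

```bash
python3 - <<'E'
from h import *
o=bot.get_obs(); print(o['q'],o['ee_pos'],o['tcp_rot'])
c=viewer.camera('wrist'); print(c['tool_from_camera'],c['vfov'])
E
```

```text
[-6.95009192e+01  6.89568957e+00  1.89433937e+01  1.02156387e+02
 -6.92908144e-04  7.36408340e+01] [ 0.19242894 -0.51470885  0.31335381] [-1.79895522e+02 -2.99464578e-02  3.68582201e+01]
[[ 4.86436693e-04 -9.65683482e-01 -2.59721343e-01  6.59887810e-02]
 [ 9.99999878e-01  4.46183982e-04  2.13937490e-04  1.84182180e-04]
 [-9.07123973e-05 -2.59721416e-01  9.65683581e-01 -1.19295330e-01]
 [ 0.00000000e+00  0.00000000e+00  0.00000000e+00  1.00000000e+00]] 60.93321607411955
```

```bash
cat >> h.py <<'E'
def plan(pts,start=None):
    """pts: list of (pos, yawdeg, [tilt R]) waypoints -> rows; pos m, rotation matrix"""
    o=bot.get_obs(); p=np.array(o['ee_pos']); Rm=R.from_euler('xyz',o['tcp_rot'],degrees=True)
    if start is not None: p,Rm=start
    for i,(q,Rq) in enumerate(pts):
        off=Rm.inv().apply(np.array(q)-p)*100; tw=(Rm.inv()*Rq).as_rotvec()
        off=np.round(off,2); tw=np.round(tw,3)
        print(off.tolist(),tw.tolist(), '' if np.linalg.norm(off)<=5 and np.linalg.norm(tw)<=.15 else '!')
        p=p+Rm.apply(off/100); Rm=Rm*R.from_rotvec(tw)
def down(yaw): return R.from_euler('xyz',[180,0,yaw],degrees=True)
E
python3 - <<'E'
from h import *
a=np.array([.1924,-.5147,.3134]); b=np.array([.50,.085,.30])
plan([(a+(b-a)*k/14,down(36.9+(148-36.9)*k/14)) for k in range(1,15)])
E
```

```text
[4.36, -2.13, 0.63] [0.005, 0.002, -0.13] 
[4.58, -1.49, 0.1] [-0.0, -0.0, -0.139] 
[4.74, -0.84, 0.1] [-0.0, -0.0, -0.138] 
[4.81, -0.18, 0.1] [-0.0, -0.0, -0.139] 
[4.79, 0.49, 0.09] [-0.0, -0.0, -0.138] 
[4.68, 1.14, 0.1] [-0.0, -0.0, -0.139] 
[4.47, 1.78, 0.1] [-0.0, -0.0, -0.138] 
[4.19, 2.38, 0.1] [0.0, -0.0, -0.139] 
[3.81, 2.93, 0.09] [0.0, -0.0, -0.138] 
[3.38, 3.43, 0.1] [0.0, -0.0, -0.139] 
[2.87, 3.87, 0.1] [0.0, -0.0, -0.138] 
[2.31, 4.22, 0.1] [0.0, -0.0, -0.139] 
[1.7, 4.5, 0.09] [0.0, -0.0, -0.138] 
[1.06, 4.7, 0.1] [0.0, -0.0, -0.139]
```

>>> {"fn": "move_arm", "kwargs": {"offset": [[4.4,-2.1,0],[4.6,-1.5,0.1],[4.7,-0.8,0.1],[4.8,-0.2,0.1],[4.8,0.5,0.1]], "twist": [[0,0,-0.139],[0,0,-0.139],[0,0,-0.139],[0,0,-0.139],[0,0,-0.139]], "grip": [1,1,1,1,1]}}

```text
time: 1.85
ee_pos: [0.3047, -0.2998, 0.3093]
tcp_rot: [180.0, 0.0, 76.6]
wrist_force: [0.9, -0.1, 0.0]
opening: 0.0855
grasp_force: 0.0
```

>>> {"fn": "move_arm", "kwargs": {"offset": [[4.7,1.1,0.1],[4.5,1.8,0.1],[4.2,2.4,0.1],[3.8,2.9,0.1],[3.4,3.4,0.1]], "twist": [[0,0,-0.139],[0,0,-0.139],[0,0,-0.139],[0,0,-0.139],[0,0,-0.139]], "grip": [1,1,1,1,1]}}

```text
time: 2.35
ee_pos: [0.4146, -0.085, 0.3044]
tcp_rot: [180.0, 0.0, 116.5]
wrist_force: [0.2, -1.0, -0.3]
opening: 0.0853
grasp_force: 0.0
```

>>> {"fn": "move_arm", "kwargs": {"offset": [[2.9,3.9,0.1],[2.3,4.2,0.1],[1.7,4.5,0.1],[1.1,4.7,0.1],[0,0,0]], "twist": [[0,0,-0.139],[0,0,-0.139],[0,0,-0.139],[0,0,-0.139],[0,0,0]], "grip": [1,1,1,1,1]}}

```text
time: 2.85
ee_pos: [0.5034, 0.089, 0.2985]
tcp_rot: [-180.0, -0.1, 148.5]
wrist_force: [-0.5, -1.1, -0.7]
opening: 0.0852
grasp_force: 0.0
```

```bash
python3 - <<'E'
from h import *
o=bot.get_obs(); print(o['ee_pos'],o['tcp_rot'],o['q'])
c=viewer.camera('wrist'); save(c,'w1.png')
for t,z in [('wheel_axis',.132),('crank_hinge',.144),('handle_grip',.162)]:
    for r in finder.pinpoint(c,t)[:2]: print(t,np.round(r['position'],1),round(r['p'],2),np.round(atz(c,r['position'],z,o),4))
E
```

```text
[0.50337309 0.08903608 0.29852784] [-1.79979073e+02 -1.02485355e-01  1.48533473e+02] [1.00038159e+01 9.84573485e-01 1.10014921e+01 1.00107569e+02
 5.21886937e-02 4.14702832e+01]
wheel_axis [263.  215.3] 0.65 [0.5131 0.0707 0.132 ]
wheel_axis [ 61.7 268.4] 0.46 [ 0.4626 -0.1039  0.132 ]
crank_hinge [272.8 273.7] 0.55 [0.5577 0.053  0.144 ]
handle_grip [252.9 201.6] 0.8 [0.4934 0.0755 0.162 ]
handle_grip [457.1  89.8] 0.37 [0.4997 0.2364 0.162 ]
```

View pics/w1.png

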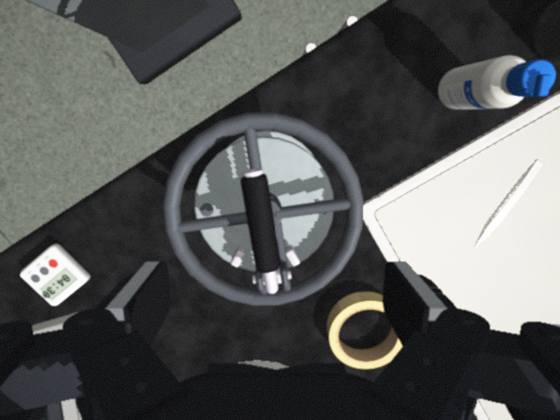

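```bash
python3 - <<'E'
from h import *
o=bot.get_obs(); c=viewer.camera('wrist')
print('rim', [np.round(atz(c,p,.128,o),4) for p in [(165,209),(363,209),(264,114),(264,304),(264,209)]])
g=c['color'].sum(2)
# dark handle: row-wise centre
pts=[]
for r in range(180,260,8):
    m=[u for u in range(240,285) if g[r,u]<90]; pts.append((np.mean(m),r)); print(r,min(m),max(m),end=' ; ')
A=np.array([atz(c,p,.162,o)[:2] for p in pts]); d=A[-1]-A[0]; m=A.mean(0); w=np.linalg.svd(A-m)[2][0]; w*=np.sign(w@d)
print('\ndir',np.degrees(np.arctan2(w[1],w[0])),m)
e=atz(c,(256,172),.162,o)[:2]; e=m+w*((e-m)@w); print('free end',e,'grip',e+w*.02,'axis',e+w*.04,'hinge',e+w*.09)
E
```

```text
rim [array([ 0.4641, -0.0029,  0.128 ]), array([0.5531, 0.1393, 0.128 ]), array([0.443 , 0.1101, 0.128 ]), array([0.5844, 0.0198, 0.128 ]), array([0.5086, 0.0682, 0.128 ])]
180 249 254 ; 188 250 274 ; 196 252 260 ; 204 253 276 ; 212 254 260 ; 220 255 265 ; 228 257 265 ; 236 259 282 ; 244 260 283 ; 252 262 267 ; 
dir -23.072865151732763 [0.50435447 0.06803822]
free end [0.47342932 0.08121161] grip [0.49182946 0.07337358] axis [0.5102296  0.06553555] hinge [0.55622996 0.04594048]
```

```bash
python3 - <<'E'
from h import *
a=bot.get_obs()['ee_pos']; b=np.array([.494,.076,.235])
plan([(a+(b-a)*k/2,down(148.5+6.5*k/2)) for k in (1,2)])
E
```

```text
[0.12, -0.53, 3.29] [0.0, 0.001, -0.067] 
[0.15, -0.52, 3.28] [0.0, -0.0, -0.057]
```

>>> {"fn": "move_arm", "kwargs": {"offset": [[0.1,-0.5,3.3],[0.1,-0.5,3.2],[0,0,0]], "twist": [[0,0,-0.06],[0,0,-0.06],[0,0,0]], "grip": [0.7,0.7,0.7]}}

```text
time: 3.4
ee_pos: [0.4931, 0.0754, 0.2318]
tcp_rot: [-179.8, -0.3, 154.8]
wrist_force: [-0.6, 0.4, 0.8]
opening: 0.0599
grasp_force: 0.0
```

```bash
python3 - <<'E'
from h import *
o=bot.get_obs(); print(o['ee_pos'],o['tcp_rot'])
c=viewer.camera('wrist')
for t,z in [('wheel_axis',.132),('crank_hinge',.144),('handle_grip',.162)]:
    for r in finder.pinpoint(c,t)[:1]: print(t,np.round(r['position'],1),round(r['p'],2),np.round(atz(c,r['position'],z,o),4))
for P in [(.494,.076,.162)]: print(proj(c,P,o))
save(c,'w2.png')
E
```

```text
[0.49309766 0.07542207 0.23184165] [-179.81605065   -0.26137177  154.80115256]
crank_hinge [285.8 325.5] 0.86 [0.5594 0.0514 0.144 ]
handle_grip [279.6 231.5] 0.95 [0.4931 0.0777 0.162 ]
[277.48281828 234.11541821]
```

View pics/w2.png

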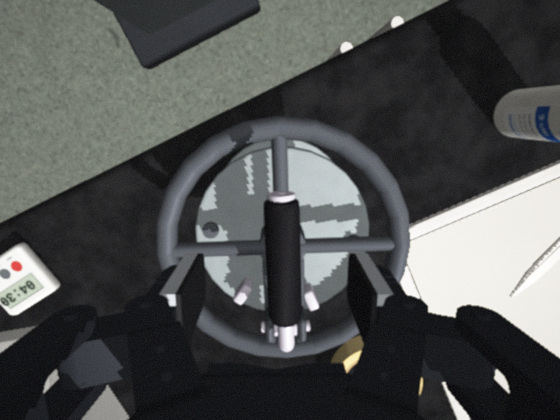

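>>> {"fn": "move_arm", "kwargs": {"offset": [[0,0.2,3.5],[0,0,3.0],[0,0,0],[0,0,0]], "twist": [[0,0,0],[0,0,0],[0,0,0],[0,0,0]], "grip": [0.6,0.5,0.0,0.0], "force": 20}}

```text
time: 4.0
ee_pos: [0.4957, 0.0786, 0.1718]
tcp_rot: [-179.9, -0.0, 154.9]
wrist_force: [-5.9, -4.5, -0.3]
opening: 0.019
grasp_force: 19.8
```

>>> {"fn": "move_arm", "kwargs": {"offset": [[0,0,0],[0,0,0],[0,0,0]], "twist": [[0,0,0],[0,0,0],[0,0,0]], "grip": [0,0,0]}}

```text
time: 4.3
ee_pos: [0.4961, 0.0786, 0.1725]
tcp_rot: [-180.0, 0.1, 154.9]
wrist_force: [-3.6, -4.3, -1.7]
opening: 0.0195
grasp_force: 19.7
```

>>> {"fn": "move_arm", "kwargs": {"offset": [[-0.5,0,-1.4],[-0.8,0,-1.3],[-1.1,0,-1.1],[-1.3,0,-0.8],[0,0,0]], "twist": [[0,0,0],[0,0,0],[0,0,0],[0,0,0],[0,0,0]], "grip": [0,0,0,0,0]}}

```text
time: 4.8
ee_pos: [0.5308, 0.0626, 0.2195]
tcp_rot: [179.9, 0.2, 154.8]
wrist_force: [-6.0, -2.8, 7.8]
opening: 0.0189
grasp_force: 20.6
```

```bash
python3 - <<'E'
from h import *
c=viewer.camera('side'); cv2.imwrite('pics/s2.png',cv2.resize(c['color'][110:290,180:360,::-1],None,fx=3,fy=3))
o=bot.get_obs(); print(o['ee_pos'],o['wrist_force'],o['opening'],o['grasp_force'])
E
```

```text
[0.53016944 0.06286243 0.21909981] [-4.98796508 -2.79499144  7.13548711] 0.019232773281817567 20.594484508037567
```

View pics/s2.png

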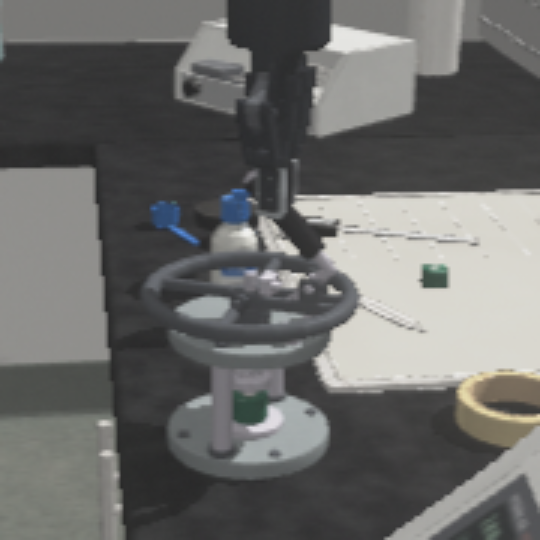

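>>> {"fn": "move_arm", "kwargs": {"offset": [[-1.4,0,-0.5],[-1.5,0,-0.2],[-1.5,0,0.1],[-1.0,0,0.2],[-0.8,0,0]], "twist": [[0,0,0],[0,0,0],[0,0,0],[0,0,0],[0,0,0]], "grip": [0,0,0,0,0]}}

```text
time: 5.35
ee_pos: [0.586, 0.0373, 0.2213]
tcp_rot: [179.9, 0.0, 154.9]
wrist_force: [-2.0, 2.0, -2.9]
opening: 0.017
grasp_force: 18.1
```

```bash
python3 - <<'E'
from h import *
c=viewer.camera('side'); cv2.imwrite('pics/s3.png',cv2.resize(c['color'][110:290,180:360,::-1],None,fx=3,fy=3))
o=bot.get_obs(); print(o['ee_pos'],o['wrist_force'],o['opening'],o['grasp_force'])
E
```

```text
[0.58691994 0.03683613 0.22096975] [0.44692106 0.3565954  5.09482586] 0.016349015865640918 17.94777899980545
```

View pics/s3.png

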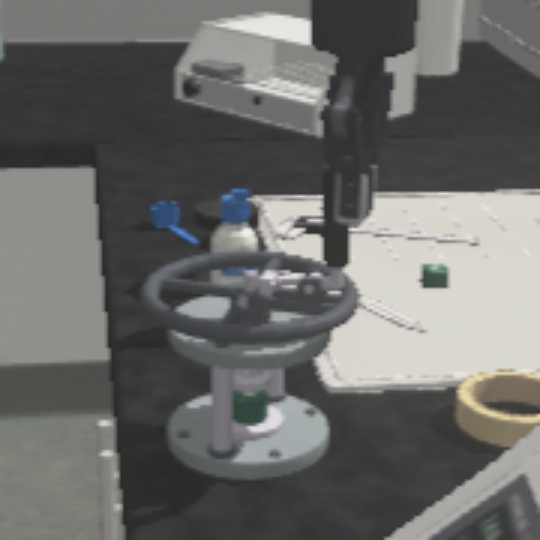

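>>> {"fn": "move_arm", "kwargs": {"offset": [[0,0,0],[0,0,0],[0,0,-2.5],[0,0,-3]], "twist": [[0,0,0],[0,0,0],[0,0,0],[0,0,0]], "grip": [0.6,0.6,0.6,0.6]}}

```text
time: 5.8
ee_pos: [0.5848, 0.0372, 0.275]
tcp_rot: [-179.9, -0.1, 154.9]
wrist_force: [0.8, 0.4, 0.3]
opening: 0.0511
grasp_force: 0.0
```

```bash
python3 - <<'E'
from h import *
c=viewer.camera('side'); im=c['color'][110:290,180:360,::-1]
for t,z in [('crank_hinge',.144),('handle_grip',.214),('wheel_axis',.132)]:
    for r in finder.pinpoint(c,t)[:1]: print(t,np.round(r['position'],1),round(r['p'],2),np.round(atz(c,r['position'],z),4))
o=bot.get_obs(); print(o['ee_pos'],o['wrist_force'],o['opening'])
w=viewer.camera('wrist')
for t,z in [('crank_hinge',.144),('handle_grip',.214),('wheel_axis',.132)]:
    for r in finder.pinpoint(w,t)[:1]: print(t,np.round(r['position'],1),round(r['p'],2),np.round(atz(w,r['position'],z,o),4))
a=cv2.resize(im,(540,540)); b=w['color'][:,140:400,::-1]; b=cv2.resize(b,(260,420))
cv2.imwrite('pics/c4.png',np.hstack([a,np.vstack([b,np.zeros((120,260,3),np.uint8)])]))
E
```

```text
crank_hinge [281.7 204.9] 0.8 [0.5528 0.0425 0.144 ]
handle_grip [293.6 172.4] 0.62 [0.5813 0.0626 0.214 ]
wheel_axis [264.3 204.4] 0.61 [0.5181 0.0792 0.132 ]
[0.58577196 0.037163   0.27601106] [-0.13532555 -0.02910284 -0.64832417] 0.051418365415165715
crank_hinge [275.7 164.4] 0.82 [0.5594 0.0497 0.144 ]
handle_grip [275.  210.5] 0.92 [0.5722 0.0433 0.214 ]
wheel_axis [274.5  87.3] 0.88 [0.5116 0.0711 0.132 ]
```

View pics/c4.png

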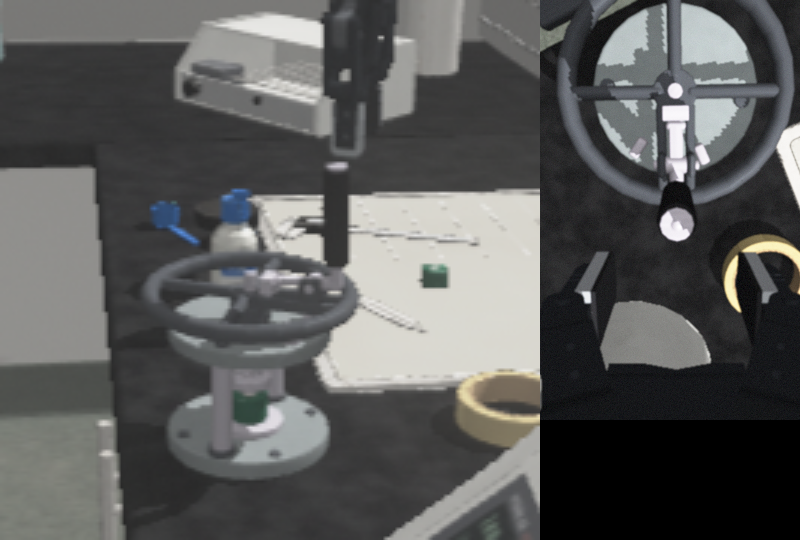

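>>> {"fn": "move_arm", "kwargs": {"offset": [[2.2,0,0],[2.3,0,0],[0,0,2.5],[0,0,3],[0,0,0]], "twist": [[0,0,0],[0,0,0],[0,0,0],[0,0,0],[0,0,0]], "grip": [0,0,0,0,0]}}

```text
time: 6.7
ee_pos: [0.5431, 0.056, 0.216]
tcp_rot: [-179.8, -0.3, 154.9]
wrist_force: [-1.1, -0.7, 0.4]
opening: 0.0006
grasp_force: 0.0
```

>>> {"fn": "move_arm", "kwargs": {"offset": [[-0.7,0,0],[-0.3,0,0],[-0.3,0,0],[-0.3,0,0],[0,0,0]], "twist": [[0,0,0],[0,0,0],[0,0,0],[0,0,0],[0,0,0]], "grip": [0,0,0,0,0]}}

```text
time: 7.2
ee_pos: [0.5579, 0.0502, 0.2216]
tcp_rot: [179.9, -0.2, 155.0]
wrist_force: [-13.5, 6.5, 6.9]
opening: -0.0002
grasp_force: 8.0
```

>>> {"fn": "move_arm", "kwargs": {"offset": [[1.2,0,0],[0,0,-3],[0,0,-3],[-3.5,0,0],[0,0,0]], "twist": [[0,0,0],[0,0,0],[0,0,0],[0,0,0],[0,0,0]], "grip": [0,0.3,0.6,0.6,0.6]}}

```text
time: 7.7
ee_pos: [0.5828, 0.0385, 0.2806]
tcp_rot: [180.0, 0.1, 154.9]
wrist_force: [-0.2, 0.3, -1.1]
opening: 0.0511
grasp_force: 0.0
```

```bash
python3 - <<'E'
from h import *
o=bot.get_obs(); print(o['ee_pos'],o['wrist_force'],o['opening'])
w=viewer.camera('wrist')
for t,z in [('crank_hinge',.144),('handle_grip',.214),('wheel_axis',.132)]:
    for r in finder.pinpoint(w,t)[:1]: print(t,np.round(r['position'],1),round(r['p'],2),np.round(atz(w,r['position'],z,o),4))
# handle top cap
hsv=w['color'].astype(int); b=w['color'][120:300,190:370,::-1]; 
c=viewer.camera('side'); a=c['color'][150:240,240:330,::-1]
cv2.imwrite('pics/c5.png',np.hstack([cv2.resize(a,(400,400),interpolation=2),cv2.resize(b,(400,400))]))
E
```

```text
[0.58282064 0.03848544 0.2805751 ] [-0.18096311  0.33897079 -1.13224438] 0.05114009388086641
crank_hinge [276.2 168.3] 0.72 [0.5599 0.0498 0.144 ]
handle_grip [275.3 219.4] 0.83 [0.575  0.0421 0.214 ]
wheel_axis [275.4  95. ] 0.66 [0.5135 0.0709 0.132 ]
```

View pics/c5.png

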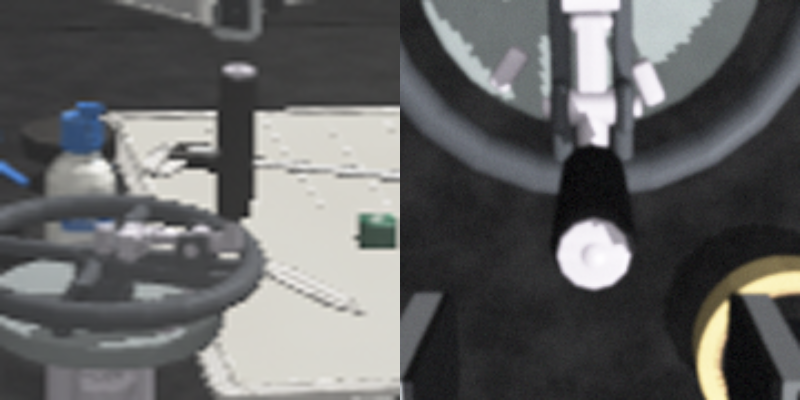

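>>> {"fn": "move_arm", "kwargs": {"offset": [[0.9,0,2],[0,0,3],[0,0,2.5],[0,0,0],[0,0,0]], "twist": [[0,0,0],[0,0,0],[0,0,0],[0,0,0],[0,0,0]], "grip": [0.6,0.6,0.6,0,0], "force": 30}}

```text
time: 8.45
ee_pos: [0.5716, 0.0435, 0.2061]
tcp_rot: [180.0, 0.0, 154.9]
wrist_force: [-0.4, -0.3, 0.5]
opening: 0.0228
grasp_force: 0.0
```

>>> {"fn": "move_arm", "kwargs": {"offset": [[0,0,0],[0,0,0]], "twist": [[0,0,0],[0,0,0]], "grip": [0,0]}}

```text
time: 8.65
ee_pos: [0.5721, 0.0435, 0.2066]
tcp_rot: [180.0, 0.0, 154.9]
wrist_force: [-3.3, 1.1, 0.3]
opening: 0.0193
grasp_force: 30.4
```

```bash
python3 - <<'E'
from h import *
o=bot.get_obs(); print(o['ee_pos'],o['wrist_force'],o['opening'])
f0=np.radians(-24.6); yaw=np.radians(154.9)
# rows of 0.3 rad clockwise, total 8.1 rad, in tool axes cm
X=np.array([np.cos(yaw),np.sin(yaw)]);Y=np.array([np.sin(yaw),-np.cos(yaw)])
p=lambda a:6.8*np.array([np.cos(f0-a),np.sin(f0-a)])
e=np.zeros(2); A=np.array([0,0.])
prev=p(0)
for k in range(1,28):
    d=p(.3*k)-prev; r=np.round([d@X,d@Y],1); prev=prev+r[0]*X+r[1]*Y; print(k,r.tolist(),end=' ' if k%5 else '\n')
E
```

```text
[0.57208169 0.04348037 0.206563  ] [-3.33854192  1.07673463  0.30375487] 0.019305820446988194
1 [0.3, -2.0] 2 [0.9, -1.8] 3 [1.3, -1.5] 4 [1.8, -1.1] 5 [2.0, -0.4]
6 [2.0, 0.1] 7 [1.9, 0.7] 8 [1.6, 1.3] 9 [1.1, 1.7] 10 [0.6, 1.9]
11 [0.0, 2.1] 12 [-0.6, 1.9] 13 [-1.1, 1.7] 14 [-1.6, 1.2] 15 [-1.9, 0.8]
16 [-2.0, 0.1] 17 [-2.0, -0.4] 18 [-1.8, -1.1] 19 [-1.3, -1.5] 20 [-0.9, -1.8]
21 [-0.3, -2.0] 22 [0.3, -2.0] 23 [0.9, -1.8] 24 [1.4, -1.5] 25 [1.8, -1.0]
26 [2.0, -0.4] 27 [2.0, 0.1]
```

>>> {"fn": "move_arm", "kwargs": {"offset": [[0.3,-2.0,0],[0.9,-1.8,0],[1.3,-1.5,0],[1.8,-1.1,0],[0,0,0]], "twist": [[0,0,0],[0,0,0],[0,0,0],[0,0,0],[0,0,0]], "grip": [0,0,0,0,0]}}

```text
time: 9.15
ee_pos: [0.5046, 0.0036, 0.2067]
tcp_rot: [179.9, 0.0, 154.9]
wrist_force: [-0.8, 1.4, -1.8]
opening: 0.0192
grasp_force: 30.8
```

```bash
cat > st.py <<'E'
from h import *
o=bot.get_obs(); v=np.array(o['ee_pos'][:2])-[.5127,.0706]; a=np.degrees(np.arctan2(v[1],v[0]))
print(o['ee_pos'],o['wrist_force'],o['opening'],'r',np.hypot(*v),'turned rad',np.radians((-24.6-a)%360))
E
python3 st.py
```

```text
[0.50456895 0.00363994 0.20671521] [-0.75445182  1.44390954 -1.77723217] 0.019199489227610483 r 0.06745193657952736 turned rad 1.2622850039283195
```

Turning well. Continue.

>>> {"fn": "move_arm", "kwargs": {"offset": [[2.0,-0.4,0],[2.0,0.1,0],[1.9,0.7,0],[1.6,1.3,0],[1.1,1.7,0]], "twist": [[0,0,0],[0,0,0],[0,0,0],[0,0,0],[0,0,0]], "grip": [0,0,0,0,0]}}

```text
time: 9.65
ee_pos: [0.442, 0.0708, 0.2066]
tcp_rot: [-180.0, 0.1, 154.9]
wrist_force: [0.2, -1.7, -2.1]
opening: 0.0187
grasp_force: 30.8
```

>>> {"fn": "move_arm", "kwargs": {"offset": [[0.6,1.9,0],[0,2.1,0],[-0.6,1.9,0],[-1.1,1.7,0],[0,0,0]], "twist": [[0,0,0],[0,0,0],[0,0,0],[0,0,0],[0,0,0]], "grip": [0,0,0,0,0]}}

```text
time: 10.15
ee_pos: [0.4872, 0.1359, 0.2065]
tcp_rot: [179.9, 0.2, 154.9]
wrist_force: [1.6, -0.5, 1.8]
opening: 0.0193
grasp_force: 31.1
```

```bash
python3 st.py
```

```text
[0.4872249  0.13593931 0.20645911] [ 1.56573668 -0.53559736  1.7942733 ] 0.019333643026105504 r 0.07012992143728278 turned rad 3.911277970631191
```

>>> {"fn": "move_arm", "kwargs": {"offset": [[-1.6,1.2,0],[-1.9,0.8,0],[-2.0,0.1,0],[-2.0,-0.4,0],[-1.8,-1.1,0]], "twist": [[0,0,0],[0,0,0],[0,0,0],[0,0,0],[0,0,0]], "grip": [0,0,0,0,0]}}

```text
time: 10.65
ee_pos: [0.5722, 0.1009, 0.2066]
tcp_rot: [180.0, 0.0, 155.0]
wrist_force: [-8.4, -1.7, 3.8]
opening: 0.019
grasp_force: 31.7
```

>>> {"fn": "move_arm", "kwargs": {"offset": [[-1.3,-1.5,0],[-0.9,-1.8,0],[-0.3,-2.0,0],[0,0,0]], "twist": [[0,0,0],[0,0,0],[0,0,0],[0,0,0]], "grip": [0,0,0,0]}}

```text
time: 11.05
ee_pos: [0.571, 0.0406, 0.2067]
tcp_rot: [-180.0, 0.0, 154.8]
wrist_force: [-4.7, 0.7, 1.2]
opening: 0.0193
grasp_force: 31.3
```

```bash
python3 st.py
```

```text
[0.57100084 0.04060537 0.20666532] [-4.71672001  0.66086019  1.15869731] 0.01933129145189297 r 0.06556421485240933 turned rad 0.04581360756206778
```

>>> {"fn": "move_arm", "kwargs": {"offset": [[0.3,-2.0,0],[0.9,-1.8,0],[1.4,-1.5,0],[1.8,-1.0,0],[2.0,-0.4,0]], "twist": [[0,0,0],[0,0,0],[0,0,0],[0,0,0],[0,0,0]], "grip": [0,0,0,0,0]}}

```text
time: 11.55
ee_pos: [0.4854, 0.008, 0.2065]
tcp_rot: [180.0, 0.2, 154.8]
wrist_force: [3.5, 4.4, -0.2]
opening: 0.0195
grasp_force: 31.3
```

>>> {"fn": "move_arm", "kwargs": {"offset": [[2.0,0.1,0],[0.9,0.3,0],[0,0,0],[0,0,0]], "twist": [[0,0,0],[0,0,0],[0,0,0],[0,0,0]], "grip": [0,0,0,0]}}

```text
time: 11.95
ee_pos: [0.4611, 0.0246, 0.2064]
tcp_rot: [180.0, 0.1, 154.9]
wrist_force: [-2.8, -1.2, 7.0]
opening: 0.0189
grasp_force: 31.9
```

```bash
python3 st.py
```

```text
[0.46114387 0.02458345 0.20641364] [-2.75056117 -1.24170925  7.04480689] 0.018928163521928266 r 0.06910540757239288 turned rad 1.9835564988960306
```

>>> {"fn": "move_arm", "kwargs": {"offset": [[0,0,0],[0,0,0],[0,0,-2.5],[0,0,-4.5],[0,0,-4.5]], "twist": [[0,0,0],[0,0,0],[0,0,0],[0,0,0],[0,0,0]], "grip": [0.6,0.6,0.6,0.6,0.6]}}

```text
time: 12.45
ee_pos: [0.4606, 0.0246, 0.321]
tcp_rot: [-180.0, -0.1, 154.9]
wrist_force: [0.4, -0.0, -0.3]
opening: 0.0514
grasp_force: 0.0
```

```bash
python3 - <<'E'
from h import *
o=bot.get_obs(); w=viewer.camera('wrist')
for t,z in [('crank_hinge',.144),('handle_grip',.214),('wheel_axis',.132)]:
    for r in finder.pinpoint(w,t)[:1]: print(t,np.round(r['position'],1),round(r['p'],2),np.round(atz(w,r['position'],z,o),4))
c=viewer.camera('side'); a=c['color'][150:280,210:340,::-1]
cv2.imwrite('pics/c6.png',np.hstack([cv2.resize(a,(400,400),interpolation=2),cv2.resize(w['color'][:,70:490,::-1],(400,400))]))
E
```

```text
crank_hinge [296.  201.4] 0.73 [0.4757 0.0366 0.144 ]
wheel_axis [343.7 218.8] 0.57 [0.5117 0.0683 0.132 ]
```

View pics/c6.png

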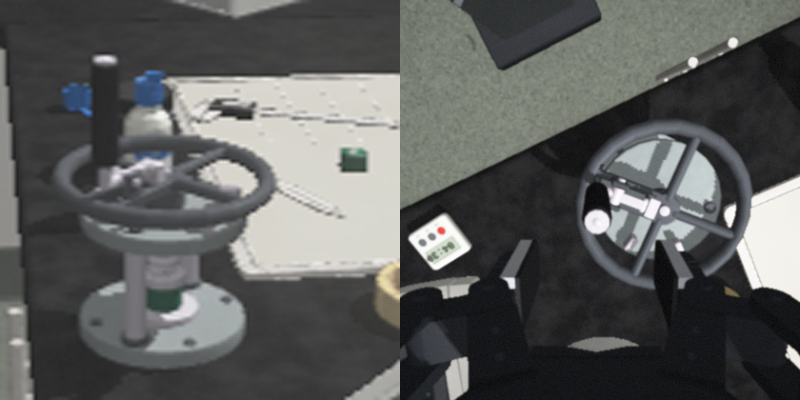

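The picture shows the handle standing vertical at side-crop (103,110), and the foot down on the green mount at (163,298). The timer and bottle have not moved.

```bash
python3 -c "
from workcell import bot
print(bot.job_done())"
```

```text
the job is handed in; nothing more can be done
None
```

The crank handle was swung upright and pushed to its stop before any winding. The wheel was then wound clockwise about 8.2 rad, past the 6.6 rad contact point, so the foot sits on the mount. I judged the latch from the handle standing vertical, not from a direct test. The gripper is clear of everything and the job is handed in.

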